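# Clamp a glass gel cassette in the casting stand and hold it shut

## Task

Lift the glass gel cassette out of the white kit block and, with the gate of the casting stand still open, stand it upright in the stand's slot, all the way down on the gasket, and let go of it. Swing the hinged gate shut against the glass and push the locking pin down through the lugs and the gate's tongue until its collar rests on the upper lug. Then pinch the gate and the back plate together from above and finish while still squeezing them firmly shut, the pin left in place, so that the gasket stays tight for pouring; grip the glass only lightly, never tip it over, and leave the small bottle, the timer and the beaker where they are.

Things in the scene. Friction and masses are not known exactly. Their poses are not given: they have to be found in the camera images.
- stand: Gel casting stand, fixed; grey base 198 (y) x 100 mm (x), its top 14 mm above the bench. Origin on the bench below the middle of the clamped cassette; x points from the gate side to the back plate, y along the slot to the hinge end, z up. (Keep clear of the tall fixed swan-neck sink tap left of the worktop: the end of its spout is near x = 0.29, y = 0.54, 0.27 to 0.38 m up.)
- stand_slot (a point): Middle of the slot's floor (rubber gasket), 14 mm above the bench, at x = -1.25, y = 0 mm of the stand; axes like the stand's. The slot is 10.5 mm wide (stand x = -6.5 to +4) and 108 mm long in y. Its front wall is a low rail, sloping out from (x -6.5, z 22) to (x -11.5, z 31) mm as a lead-in; its rear wall is the back plate.
- back_plate: Grey upright back plate, rear half of the clamp, fixed; origin and axes of the stand. Front face x = +4 mm (bevelled to +8 over the top 8 mm), rear face x = +18, top 74 mm above the bench from y = -60 to +90, 66 mm high beyond y = -60. Two lugs at its -y end reach forward one above the other (28 mm wide, 10 thick, tops at 40 and 66 mm), with 13 mm vertical holes in line.
- gate_frame: Metal gate, front half of the clamp. Origin on its vertical hinge axis at bench height (stand x = -10, y = +78 mm); axes like the stand's when shut. 12 mm thick (x -6 to +6), y -12 to -136, z 34 to 74; solid top bar z 54 to 74 with windows below. A 24 mm wide tongue (z 42 to 54, y to -172) has a vertical 13 mm hole at y = -158 that comes between the lugs. Outer face: -x.
- gate (a joint): Gate angle, rad: 0 = shut flat on the cassette, positive = open (free end swung to the stand's -x side), range -0.02 to 1.4. It stays where it is left (friction 0.07 N m).
- fork_hole (a point): Centre of the mouth of the upper lug's hole, on the lug's top face, 66 mm above the bench (stand x = -10, y = -80 mm). Axes like the stand's.
- kit_block: White plastic block, fixed, 84 (x) x 156 (y) x 56 mm high, origin under its centre. Front slot along y at x = -22 mm, 10 mm wide, floor 20 mm above the bench: holds the cassette. Rear slot at x = +22: a grey comb, 72 mm high, fixed. 12 mm bore at x = -6, y = -58 mm: holds the pin.
- glass_plates: Glass gel cassette: two clear plates with grey spacers along the side edges, one rigid piece 8 mm thick (own x), 100 wide (y), 100 tall (z), 0.16 kg; either way round will do. Origin: middle of its bottom edge. Starts upright in the kit block, top 120 mm above the bench; in the stand's slot its top is 114 mm above the bench.
- lock_pin: Locking pin, upright, 0.06 kg. Origin: centre of the collar's underside, z up. Steel shank 10 mm thick reaching 46 mm below the origin, its last 9 mm tapered to 4 mm; collar 22 mm across, 4 thick; round black knob 17 mm across, from 4 to 34 mm above the origin. Starts in the kit block's bore, collar on the block's top.
- small_bottle: Bystander: small reagent bottle with black cap, 50 mm across, 84 high, origin under its centre.
- timer: Bystander: flat bench timer 70 x 66 x 18 mm, origin under its centre.
- beaker: Bystander: small glass beaker, 52 mm across, 70 high, origin under its centre.
Not all that is in view belongs to the job. There is more than one size of the glass_plates; the one meant has the size given above.

How it is judged:
By the outcome, as a careful person would: the job done as asked, in the order asked, and still so for the second after the job is handed in, while the arm keeps its last pose, push and grip.
It also fails if it takes over 72 s, if anything falls off the work surface, if the arm or the gripper's body presses on something with over 40 N, if the wrist force passes 120 N, or if a joint passes its speed limit or range.

## Robot

A 7-joint arm with a two-finger parallel gripper is mounted at the origin on a cart in front of the work surface, level with it; the furniture and walls round the work are solid. World frame = base frame: x ahead of the robot, y to its left, z up, the work surface at z = 0. Lengths are in m, angles in rad, forces in N, time in s.
With the tool pointing down it reaches from about 0.4 to 0.9 m from the base axis. Payload 5.6 kg.
Tool frame: the origin (TCP) lies on the centre line of the jaws, within the pads' length; the fingertips stand 25 mm ahead of it and the grasp point (between the pads) lies 6 mm ahead of it; z points along the fingers, y is the line along which they close (so a half turn about z gives the same grasp; the last joint's range is limited). The gripper opens to 92 mm and grips with 3 to 60 N. Pads are 20 mm wide; open, the fingers measure 128 mm over their backs; the gripper's body (75 mm by 189 mm) begins 69 mm behind the grasp point.
Start: joints at [-1.186, 0.468, -0.012, 1.603, 0.006, 1.071, -0.056], TCP at [0.27, 0.591, 0.24] pointing down, gripper open.
Joint ranges: [-2.53, 2.53], [-0.31, 2.02], [-1.57, 1.55], [0.28, 2.44], [-1.29, 4.43], [0.15, 1.84], [-2.92, 2.92]. Speed limits (rad/s): [2.57, 2.57, 3.14, 3.14, 3.14, 3.14, 3.14].

## Interface

Orientations are given as a unit quaternion [x, y, z, w].
In Python, from plant import robot, eyes, ticket gives the robot as it stands.
- The arm moves only by the tool move_arm, never from a script. Its arguments are lists of equal length, an entry for each row: "gripper": the opening, from 0 (shut) to 1 (fully open); "offset": the shift along the tool's x, y, z in units of 50 mm (1.0 is 50 mm), a list of three; "spin": the turn about the tool's z in rad. A call has 1 to 8 rows; each row shifts and turns the commanded pose from where the row before left it, along the tool's axes as they then stand; what a row does not reach is not made up. A row lasts 1/10 s, in which the tool goes at most 50 mm and 8.59 degrees, less where a joint would pass 70% of its speed; a pose out of reach is approached as far as the arm can. A call is refused whole if a number of a shift passes 1 or a number of a turn 0.15, either way. A call with a gripper value outside its range is refused whole. The fingers move at their own pace and stop on an object; "newtons" is the grip in N (left out, the last holds). Time passes only in rows, so rows that do not move let the fingers close. It gives the time, the measured TCP pose, the force, the opening and the grip force at its end, in the units of the state.
- robot.sense(): the state, without advancing time (a new reading comes with each control period).
- eyes.capture(name): name is "side" or "top" or "wrist"; returns a dict with "pixels" (384x512x3 uint8, blue, green, red), "fovy" (degrees; the focal length in pixels is half the picture's height over the tangent of half this angle, whatever the lens; pixels are square), "cx", "cy" (the principal point, pixels), "extrinsics" (4x4, takes a point from world to camera coordinates). Camera axes: x right, y down, z forward; pixel columns grow to the right and rows downward; lengths in m; the calibration is good to about 2 mm. The wrist camera is an equidistant fisheye: a pixel r from the principal point sees the ray r / f radians off the axis. A picture is of the moment at which its call begins. There is no depth.
- ticket.job_done(): hands the job in; it is judged then, once.
The state is a dict: "time": time; "q": joint angles; "dq": joint speeds; "joint_torque": joint torques, N m; "tcp_pos": TCP position; "ee_rot": TCP orientation; "contact_force": force on the tool from outside, world axes, zero at the start; "torque": the same for the moment, N m; "gripper_width": opening from 0.0 (shut) to 1.0 (fully open); "gripper_force": force on a finger pad.
Only numpy, scipy, OpenCV 4.12 (cv2) and the standard library are available. Lean on these libraries where they do the work, as an engineer would, in place of code of your own. Each camera call takes 0.05 s, during which the arm holds its last target. There are 200 camera calls.

## Working session

There is one attempt and no reset: what is moved stays moved. The work goes in short steps, Python scripts to look and compute and a tool call to move; the robot and the scene stay as the last step left them, time stands still between calls to the robot, and variables do not carry over. Pictures are saved under pics/ and viewed, at most 12 in all, crops included, and the job is handed in when it is done.

Besides the shell and the picture viewer there is one more tool, called after ">>>" by a JSON object that holds its "method" and its "body". move_arm: Moves the arm, as the interface text tells. Its arguments: {"type":"object","properties":{"gripper":{"type":"array","items":{"type":"number"}},"offset":{"type":"array","items":{"type":"array","items":{"type":"number"}}},"spin":{"type":"array","items":{"type":"number"}},"newtons":{"type":"number"}},"required":["gripper","offset","spin"]}

```bash
ls; mkdir -p pics; python3 - <<'E'
from plant import robot, eyes
import cv2,pickle,numpy as np
s=robot.sense(); print({k:np.round(v,3).tolist() if not isinstance(v,float) else v for k,v in s.items()})
d={n:eyes.capture(n) for n in("side","top","wrist")}
pickle.dump(d,open('c0.pkl','wb'))
np.set_printoptions(suppress=True,precision=4)
for n in d: print(n,d[n]['fovy'],d[n]['cx'],d[n]['cy'],d[n]['extrinsics'].tolist() if n!='wrist' else np.array(d[n]['extrinsics']))
for n in ('top','side'): cv2.imwrite(f'pics/{n}0.png',cv2.resize(d[n]['pixels'],(800,600),interpolation=cv2.INTER_CUBIC))
E
```

```text
pics
{'time': 0.0, 'q': [-1.186, 0.468, -0.012, 1.604, 0.005, 1.071, -0.056], 'dq': [-0.0, 0.001, 0.0, -0.001, 0.0, 0.001, -0.0], 'joint_torque': [0.855, -52.338, 0.746, -24.658, 0.264, -0.02, 0.059], 'tcp_pos': [0.269, 0.591, 0.238], 'ee_rot': [0.212, 0.977, -0.001, -0.001], 'contact_force': [0.095, 0.38, 0.868], 'torque': [0.038, -0.011, -0.006], 'gripper_force': 0.0, 'gripper_width': 1.0010812288857465}
side 43.350683698130666 250.30968944476908 187.72788241786324 [[0.822031256254254, -0.5694082070881169, -0.006237583005401955, -0.45140626573933124], [-0.5086046976214706, -0.7292373126811366, -0.4577490615511591, 0.2596641012765333], [0.25609739416562866, 0.3794565001344565, -0.8890595532399862, 1.1521717920383763], [0.0, 0.0, 0.0, 1.0]]
top 52.07873051252732 255.8508715178369 195.12870782203996 [[-0.1153727606627955, -0.9933221177347208, -0.0005445328775336433, 0.014235268146877455], [-0.9724899334339184, 0.11306478427980336, -0.2036656179266759, 0.5121483144086143], [0.20236713040100784, -0.022967911850469497, -0.9790403564503815, 0.8846542445390073], [0.0, 0.0, 0.0, 1.0]]
wrist 65.70646984690485 256.36447280856925 193.10653279253037 [[ 0.4156  0.9095 -0.0022 -0.6488]
 [ 0.8831 -0.403   0.2403 -0.0259]
 [ 0.2177 -0.1019 -0.9707  0.3904]
 [ 0.      0.      0.      1.    ]]
```

View pics/top0.png

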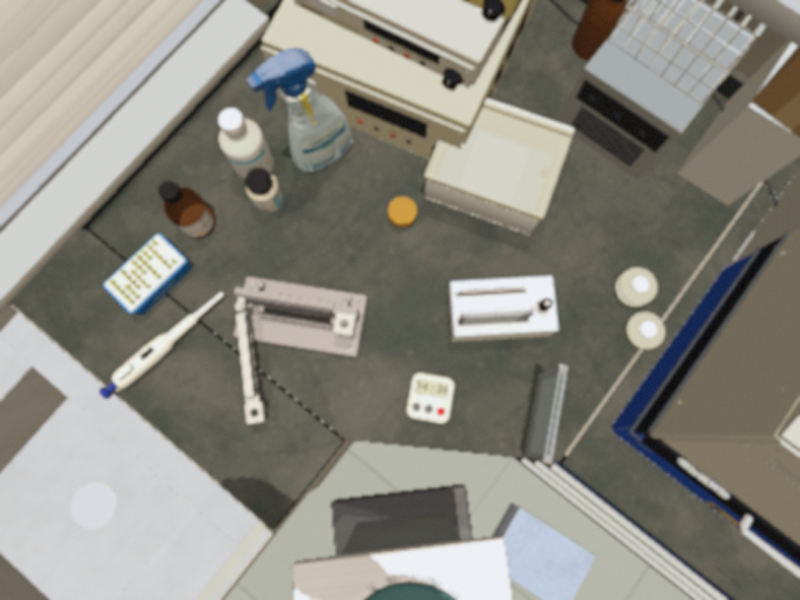

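View pics/side0.png

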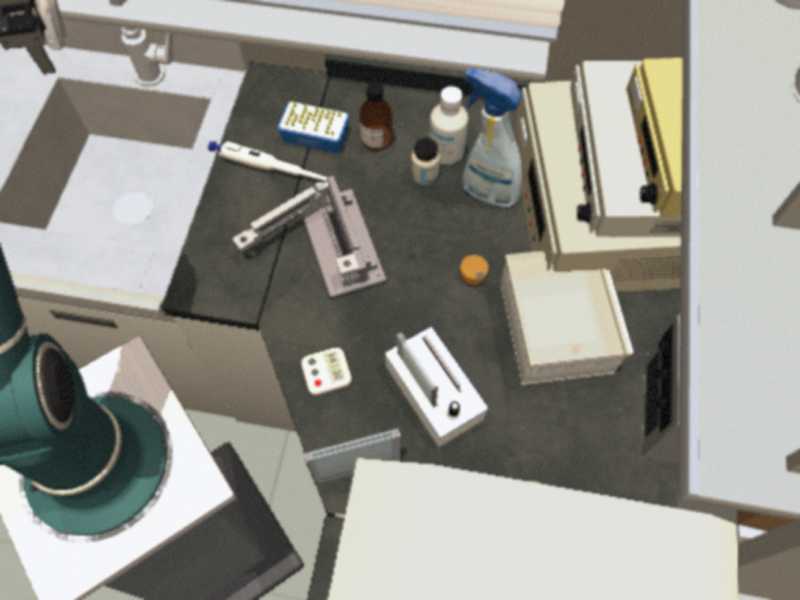

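Top view: the stand is at (302,318), with the gate open at about (250,360). The kit block is at (503,307), with the pin knob at (545,305). The timer is at (431,398). Candidates for the cassette are the thin upright glass in the block's front slot at (495,315) top / (420,370) side, the larger grey-framed glass at (545,412) top / (355,455) side, and the comb at (490,292) top. By the description I choose the one in the block's front slot. I'll check it in a crop.

```bash
python3 - <<'E'
import pickle,cv2,numpy as np
d=pickle.load(open('c0.pkl','rb'))
def crop(n,u,v,w=100,h=75):
    return cv2.resize(d[n]['pixels'][v:v+h,u:u+w],(400,300),interpolation=cv2.INTER_CUBIC)
m=np.vstack([np.hstack([crop('top',275,160),crop('side',235,205)]),np.hstack([crop('top',145,172),crop('side',145,110)])])
cv2.imwrite('pics/m1.png',m)
E
```

```text
(no output)
```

View pics/m1.png

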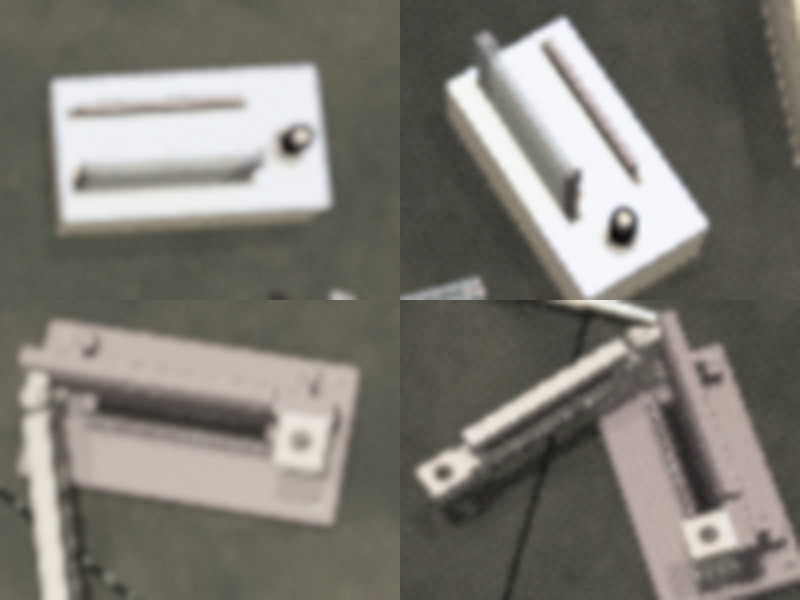

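Top-left and top-right tiles: the cassette stands in the front slot, as tall and as wide as described (side tile, top edge (485,35)–(577,178)). The pin is at (295,138), and the comb is flush in the rear slot. Bottom tiles: the upper lug's hole is at (301,440) in the left one and (709,534) in the right one; the gate's tongue hole is at (444,472). I'll fit poses.

```bash
cat > h.py <<'E'
import numpy as np,pickle,cv2
from scipy.optimize import least_squares
from scipy.spatial.transform import Rotation as R
def f(c): return c['pixels'].shape[0]/2/np.tan(np.radians(c['fovy'])/2)
def proj(c,P):
    E=np.array(c['extrinsics']); p=np.atleast_2d(P)@E[:3,:3].T+E[:3,3]
    return p[:,:2]/p[:,2:]*f(c)+[c['cx'],c['cy']]
def plane(c,uv,z):
    E=np.array(c['extrinsics']);Rm,t=E[:3,:3],E[:3,3]
    r=Rm.T@np.array([(uv[0]-c['cx'])/f(c),(uv[1]-c['cy'])/f(c),1]);o=-Rm.T@t
    return o+r*(z-o[2])/r[2]
def place(p,L):
    L=np.atleast_2d(np.array(L,float)); c,s=np.cos(p[2]),np.sin(p[2])
    return np.c_[p[0]+c*L[:,0]-s*L[:,1],p[1]+s*L[:,0]+c*L[:,1],L[:,2]]
def tri(cs,uvs,x0=(.55,.1,.05)):
    return least_squares(lambda X:np.concatenate([(proj(c,X)[0]-u) for c,u in zip(cs,uvs)]),x0)
E
python3 - <<'E'
from h import *
np.set_printoptions(suppress=True,precision=4)
d=pickle.load(open('c0.pkl','rb'));T,S=d['top'],d['side']
t=lambda o,x,y:np.array([o[0]+x/4,o[1]+y/4])
tk,sk,ts,ss=(275,160),(235,205),(145,172),(145,110)
# kit corners: image order
tc=[t(tk,50,80),t(tk,317,65),t(tk,330,207),t(tk,62,222)]
sc=[t(sk,47,85),t(sk,165,15),t(sk,308,222),t(sk,190,298)]
print('top');[print(plane(T,u,.056)) for u in tc]
print('side');[print(plane(S,u,.056)) for u in sc]
Lt=[(.042,.078,.056),(.042,-.078,.056),(-.042,-.078,.056),(-.042,.078,.056)]
Ls=[(-.042,.078,.056),(.042,.078,.056),(.042,-.078,.056),(-.042,-.078,.056)]
r=least_squares(lambda p:np.r_[(proj(T,place(p,Lt))-tc).ravel(),(proj(S,place(p,Ls))-sc).ravel()],[.55,0,0.])
print('kit',r.x,np.round(r.fun,1))
k=r.x
for n,c in d.items():
  if n!='wrist':
    print(n,proj(c,place(k,[(-.022,.05,.12),(-.022,-.05,.12),(-.006,-.058,.090)])))
print('cass top edge side',plane(S,t(sk,85,35),.12),plane(S,t(sk,177,175),.12), 'expect',place(k,[(-.022,.05,.12),(-.022,-.05,.12)]))
# stand
fh=tri([T,S],[t(ts,301,140),t(ss,309,234)]);print('fork',fh.x,fh.fun)
bp=[t(ts,50,20),t(ts,357,68),t(ts,332,222)]
print('base');[print(plane(T,u,.014)) for u in bp]
sb=[t(ss,318,45),np.array([211.8,186.9]),np.array([245.8,176.5])]
[print(plane(S,u,.014)) for u in sb]
print('tongue',tri([T,S],[np.array([161.9,263]),t(ss,44,172)]).x, plane(T,(161.9,263),.054),plane(S,t(ss,44,172),.054))
def res(p):
    o=p[3:5]
    A=[(o[0]+.05,o[1]+.099,.014),(o[0]+.05,o[1]-.099,.014),(o[0]-.05,o[1]-.099,.014)]
    B=[A[0],A[2],A[1]]
    F=[(-.010,-.080,.066)]
    return np.r_[(proj(T,place(p,A))-bp).ravel(),(proj(S,place(p,B))-sb).ravel(),2*(proj(T,place(p,F))-t(ts,301,140)).ravel(),2*(proj(S,place(p,F))-t(ss,309,234)).ravel()]
r=least_squares(res,[.55,.2,0.1,0,0]);print('stand',r.x,np.round(r.fun,1))
E
```

```text
top
[ 0.5377 -0.1245  0.056 ]
[ 0.5284 -0.2849  0.056 ]
[ 0.4423 -0.2781  0.056 ]
[ 0.4517 -0.1202  0.056 ]
side
[ 0.4535 -0.1235  0.056 ]
[ 0.5397 -0.1267  0.056 ]
[ 0.5298 -0.2822  0.056 ]
[ 0.446  -0.2795  0.056 ]
kit [ 0.4911 -0.2025 -0.0556] [ 1.   0.  -0.9 -0.  -0.2 -1.   0.8 -0.9 -0.3 -0.4 -0.7  0.6 -0.2  0.4
 -0.8 -0.2]
side [[259.8677 220.4362]
 [283.8347 255.7986]
 [290.932  259.5253]]
top [[305.7823 200.4249]
 [350.9424 197.7494]
 [350.56   193.2891]]
cass top edge side [ 0.4747 -0.1328  0.12  ] [ 0.4678 -0.2321  0.12  ] expect [[ 0.4719 -0.1513  0.12  ]
 [ 0.4664 -0.2512  0.12  ]]
fork [0.4901 0.0413 0.0638] [ 0.0135 -0.2486 -0.243   0.1224]
base
[0.5931 0.194  0.014 ]
[0.5401 0.0058 0.014 ]
[0.446  0.0311 0.014 ]
[0.593  0.1911 0.014 ]
[0.451  0.0357 0.014 ]
[0.5418 0.0103 0.014 ]
tongue [0.3771 0.1897 0.0469] [0.3767 0.1881 0.054 ] [0.376  0.1852 0.054 ]
stand [ 0.5207  0.1151 -0.2711 -0.0001 -0.001 ] [-0.9 -0.6  0.1 -0.7 -0.5  0.2 -0.4 -1.6 -1.   2.   1.1  1.3  0.4 -0.5
 -0.7 -0.1]
```

```bash
python3 - <<'E'
from h import *
np.set_printoptions(suppress=True,precision=4)
d=pickle.load(open('c0.pkl','rb'));T,S=d['top'],d['side']
P=[(.29,.54,.27),(.29,.54,.38),(.269,.591,.24),(.269,.591,.34)]
print(proj(S,P),proj(T,P))
st=[.5207,.1151,-.2711];h=place(st,[(-.010,.078,0)])[0];g=np.array([.3765,.1866])-h[:2]
print('hinge',h,'gate len',np.hypot(*g),'angle',np.arctan2(*( [R.from_euler('z',-st[2]).apply([*g,0])@a for a in ([-1,0,0],[0,-1,0])])))
print(R.from_quat([0.212,0.977,-.001,-.001]).as_matrix())
a=cv2.resize(d['wrist']['pixels'],(512,384)); b=cv2.resize(S['pixels'][:110,:140],(280,220),interpolation=cv2.INTER_CUBIC)
m=np.zeros((384,800,3),np.uint8);m[:,:512]=a;m[:220,520:800]=b
cv2.imwrite('pics/m2.png',m)
E
```

```text
[[ 38.5617  23.412 ]
 [ 19.3211 -13.5277]
 [ 27.4649  23.8228]
 [  9.8684  -8.2715]] [[ -71.7834  334.3685]
 [-134.9571  345.4464]
 [ -87.8611  347.9196]
 [-144.678   359.6557]]
hinge [0.532  0.1929 0.    ] gate len 0.1555817503450338 angle 1.2590047928386923
[[-0.9101  0.4145 -0.0024]
 [ 0.4145  0.9101 -0.0015]
 [ 0.0015 -0.0024 -1.    ]]
```

View pics/m2.png

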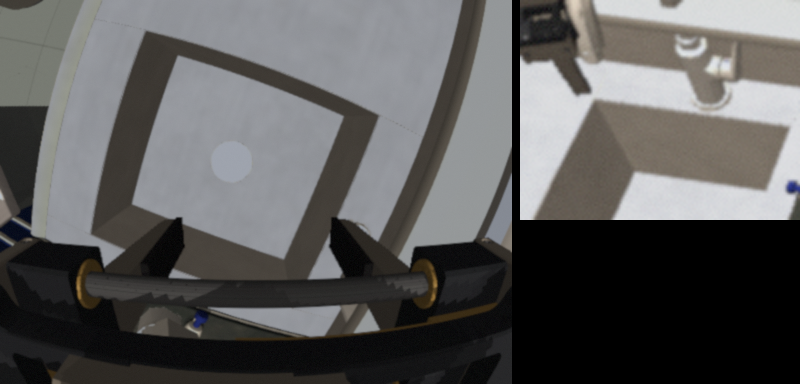

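The spout hangs about 40 mm off on the tool's −x side (tap at (160,320) in the wrist picture, and beside the fingers at (585,30) in the side crop). I'll back off along +x, then go up and over it.

>>> {"method": "move_arm", "body": {"gripper": [1, 1, 1, 1, 1, 1, 1, 1], "offset": [[0.3, 0, 0], [0.4, 0, 0], [0, 0, -0.5], [0, 0, -0.8], [0, 0, -0.9], [0, 0, -0.9], [0, 0, -0.9], [0, 0, -0.6]], "spin": [0, 0, 0, 0, 0, 0, 0, 0], "newtons": 10}}

```text
time: 0.95
tcp_pos: [0.2371, 0.6066, 0.4737]
ee_rot: [0.212, 0.977, 0.002, 0.0]
contact_force: [1.8, -0.2, 0.1]
gripper_width: 1.0
gripper_force: 0.0
```

```bash
cat >> h.py <<'E'
KIT=np.array([.4911,-.2025,-.0556]); ST=np.array([.5207,.1151,-.2711])
def to(x,y,z,ang=None):
    "print tool-axis steps (units of 50mm) and spin from the measured pose to a target; ang = world angle of tool y"
    from plant import robot
    s=robot.sense(); M=R.from_quat(s['ee_rot']).as_matrix()
    a=np.arctan2(M[1,1],M[0,1]); sp=0 if ang is None else (a-ang+np.pi/2)%np.pi-np.pi/2
    print('t %.2f'%s['time'],'tcp',np.round(s['tcp_pos'],4),'ang %.3f'%a,'w %.3f gf %.1f'%(s['gripper_width'],s['gripper_force']),'F',np.round(s['contact_force'],1),'q7 %.2f tilt'%s['q'][6],np.round(M[:2,2],3))
    D=np.array([x,y,z])-s['tcp_pos']
    print(' units before spin',np.round(M.T@D/.05,2),'spin %.3f'%sp, 'units after spin',np.round((M@R.from_euler('z',sp).as_matrix()).T@D/.05,2))
E
python3 -c "
from h import *
d=pickle.load(open('c0.pkl','rb'));print(plane(d['side'],(96,51),0))
to(.4713,-.1825,.25,KIT[2])"
```

```text
[0.41502164 0.65092191 0.        ]
t 0.95 tcp [0.2371 0.6066 0.4737] ang 1.144 w 1.000 gf 0.0 F [ 1.8 -0.2  0.1] q7 -0.11 tilt [0.002 0.004]
 units before spin [-10.8  -12.44   4.41] spin 1.199 units after spin [-15.52   5.55   4.41]
```

>>> {"method": "move_arm", "body": {"gripper": [1, 1, 1, 1, 1, 1, 1, 1], "offset": [[-0.7, -0.4, 0], [-0.7, -0.5, 0], [-0.7, -0.6, 0], [-0.7, -0.6, 0], [-0.7, -0.6, 0], [-0.7, -0.6, 0], [-0.7, -0.6, 0], [-0.7, -0.6, 0]], "spin": [0, 0, 0, 0, 0, 0, 0, 0]}}

```text
time: 1.75
tcp_pos: [0.3993, 0.2837, 0.4699]
ee_rot: [0.212, 0.977, 0.0, 0.0]
contact_force: [2.6, -0.7, 0.1]
gripper_width: 0.999
gripper_force: 0.0
```

>>> {"method": "move_arm", "body": {"gripper": [1, 1, 1, 1, 1, 1, 1, 1], "offset": [[-0.6, -0.7, 0], [-0.6, -0.7, 0], [-0.6, -0.7, 0], [-0.6, -0.7, 0], [-0.6, -0.7, 0], [-0.5, -0.7, 0.4], [-0.5, -0.7, 0.4], [-0.5, -0.7, 0.4]], "spin": [0, 0, 0, 0, 0, 0, 0, 0]}}

```text
time: 2.55
tcp_pos: [0.4879, -0.0641, 0.4094]
ee_rot: [0.212, 0.977, 0.0, 0.001]
contact_force: [2.8, -0.0, 0.3]
gripper_width: 0.999
gripper_force: 0.0
```

>>> {"method": "move_arm", "body": {"gripper": [0.6, 0.6, 0.6, 0.6, 0.6, 0.6, 0.6, 0.6], "offset": [[0, 0, 0.4], [0, 0, 0.4], [0, 0, 0.4], [0, 0, 0.4], [0, 0, 0], [0, 0, 0], [0, 0, 0], [0, 0, 0]], "spin": [0.15, 0.15, 0.15, 0.15, 0.15, 0.15, 0.15, 0.15]}}

```text
time: 3.35
tcp_pos: [0.4879, -0.0623, 0.3297]
ee_rot: [0.729, 0.685, 0.0, 0.0]
contact_force: [2.2, -0.2, 1.3]
gripper_width: 0.602
gripper_force: 0.0
```

```bash
python3 -c "
from h import *
to(.4713,-.1825,.25,KIT[2])"
```

```text
t 3.35 tcp [ 0.4879 -0.0623  0.3297] ang -0.062 w 0.602 gf 0.0 F [ 2.2 -0.2  1.3] q7 0.08 tilt [ 0. -0.]
 units before spin [-2.42 -0.18  1.59] spin -0.007 units after spin [-2.42 -0.2   1.59]
```

>>> {"method": "move_arm", "body": {"gripper": [0.6, 0.6, 0.6, 0.6, 0.6], "offset": [[-0.8, -0.1, 0.6], [-0.8, -0.1, 0.6], [-0.8, 0, 0.6], [0, 0, 0.6], [0, 0, 0]], "spin": [0, 0, 0, 0, 0]}}

```text
time: 3.85
tcp_pos: [0.4687, -0.1815, 0.2069]
ee_rot: [0.728, 0.686, -0.002, -0.003]
contact_force: [1.3, 0.4, 0.3]
gripper_width: 0.599
gripper_force: 0.0
```

```bash
python3 - <<'E'
from h import *
from plant import eyes
d={n:eyes.capture(n) for n in('wrist','side','top')};pickle.dump(d,open('c1.pkl','wb'))
cv2.imwrite('pics/w1.png',cv2.resize(d['wrist']['pixels'],(800,600),interpolation=cv2.INTER_CUBIC))
to(.4713,-.1825,.20,KIT[2])
def wp(c,P):
    E=np.array(c['extrinsics']);p=np.atleast_2d(P)@E[:3,:3].T+E[:3,3]
    r=np.hypot(p[:,0],p[:,1]);th=np.arctan2(r,p[:,2]);return p[:,:2]/r[:,None]*th[:,None]*f(c)+[c['cx'],c['cy']]
k=KIT
print(wp(d['wrist'],place(k,[(-.022,.069,.12),(-.022,-.031,.12),(-.022,.069,.056),(-.022,-.031,.056),(-.006,-.058,.09),(.042,.078,.056),(.042,-.078,.056),(-.042,.078,.056),(-.042,-.078,.056)]))*1.5625)
E
```

```text
t 4.00 tcp [ 0.4721 -0.1811  0.211 ] ang -0.055 w 0.599 gf 0.0 F [1.5 0.5 0.9] q7 0.49 tilt [ 0.001 -0.   ]
 units before spin [-0.03 -0.02  0.22] spin 0.000 units after spin [-0.03 -0.02  0.22]
[[404.78131812 225.21257056]
 [405.14759776 407.66811917]
 [404.64671972 217.2966757 ]
 [405.00257763 365.22396521]
 [430.17596619 423.65674492]
 [504.19042628 204.41129779]
 [492.73308848 423.56952195]
 [373.03627806 203.44750631]
 [377.36775374 425.08750131]]
```

View pics/w1.png

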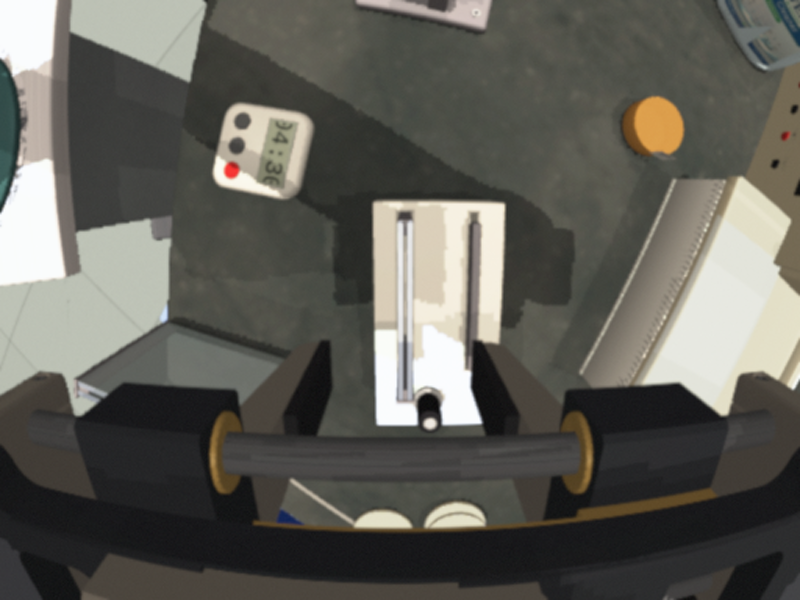

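The wrist view agrees with the predictions: block corners at (373,203) and (505,204), cassette along x≈405 from rows 215 to 402, pin at (428,410). I'll descend and grip lightly.

>>> {"method": "move_arm", "body": {"gripper": [0.6, 0.6, 0.6, 0.6, 0.6], "offset": [[0, -0.04, 0.5], [0, 0, 0.5], [0, 0, 0.5], [0, 0, 0.45], [0, 0, 0]], "spin": [0, 0, 0, 0, 0], "newtons": 8}}

```text
time: 4.5
tcp_pos: [0.4691, -0.1802, 0.1118]
ee_rot: [0.726, 0.688, -0.0, -0.001]
contact_force: [1.0, -0.3, 1.4]
gripper_width: 0.602
gripper_force: 0.0
```

>>> {"method": "move_arm", "body": {"gripper": [0.4, 0.3, 0.2, 0.1, 0, 0, 0, 0], "offset": [[0, 0, 0], [0, 0, 0], [0, 0, 0], [0, 0, 0], [0, 0, 0], [0, 0, 0], [0, 0, 0], [0, 0, 0]], "spin": [0, 0, 0, 0, 0, 0, 0, 0], "newtons": 8}}

```text
time: 5.3
tcp_pos: [0.4691, -0.1818, 0.1126]
ee_rot: [0.727, 0.687, 0.0, -0.0]
contact_force: [-0.1, 0.4, 3.3]
gripper_width: 0.089
gripper_force: 8.0
```

```bash
python3 -c "
from h import *
to(.4702,-.1813,.113,KIT[2])"
```

```text
t 5.30 tcp [ 0.4691 -0.1818  0.1126] ang -0.057 w 0.089 gf 8.0 F [-0.1  0.4  3.3] q7 0.62 tilt [0. 0.]
 units before spin [ 0.01  0.02 -0.01] spin -0.002 units after spin [ 0.01  0.02 -0.01]
```

>>> {"method": "move_arm", "body": {"gripper": [0, 0, 0, 0, 0, 0, 0, 0], "offset": [[0, 0, -0.1], [0, 0, -0.2], [0, 0, -0.3], [0, 0, -0.3], [0, 0, -0.4], [0, 0, -0.4], [0, 0, -0.3], [0, 0, -0.2]], "spin": [0, 0, 0, 0, 0, 0, 0, 0]}}

```text
time: 6.1
tcp_pos: [0.4689, -0.1821, 0.2244]
ee_rot: [0.727, 0.687, 0.001, 0.0]
contact_force: [0.5, -1.1, -1.0]
gripper_width: 0.091
gripper_force: 8.0
```

```bash
python3 -c "
from h import *
p=place(ST,[(-.00125,0,0)])[0];print(p)
to(p[0],p[1],.22,ST[2])"
```

```text
[0.51949565 0.11543474 0.        ]
t 6.10 tcp [ 0.4689 -0.1821  0.2244] ang -0.057 w 0.091 gf 8.0 F [ 0.5 -1.1 -1. ] q7 0.47 tilt [0.001 0.   ]
 units before spin [6.   0.67 0.09] spin 0.214 units after spin [ 6.   -0.62  0.09]
```

>>> {"method": "move_arm", "body": {"gripper": [0, 0, 0, 0, 0, 0, 0, 0], "offset": [[0.3, 0.05, 0], [0.6, 0.1, 0], [0.8, 0.1, 0], [0.8, 0.1, 0], [0.8, 0.1, 0], [0.8, 0.1, 0], [0.8, 0.06, 0], [0.6, 0.06, 0]], "spin": [0, 0, 0, 0, 0, 0, 0, 0]}}

```text
time: 6.9
tcp_pos: [0.5176, 0.0935, 0.2228]
ee_rot: [0.726, 0.687, -0.0, -0.0]
contact_force: [2.4, -1.2, -1.7]
gripper_width: 0.089
gripper_force: 8.0
```

>>> {"method": "move_arm", "body": {"gripper": [0, 0, 0, 0, 0, 0, 0, 0], "offset": [[0.35, 0, 0], [0.15, 0, 0], [0, 0, 0], [0, 0, 0], [0, 0, 0], [0, 0, 0], [0, 0, 0], [0, 0, 0]], "spin": [0, 0.05, 0.05, 0.05, 0.05, 0.014, 0, 0]}}

```text
time: 7.7
tcp_pos: [0.5194, 0.1157, 0.2225]
ee_rot: [0.796, 0.605, -0.0, -0.0]
contact_force: [0.9, -0.7, -1.2]
gripper_width: 0.087
gripper_force: 8.0
```

```bash
cat >> h.py <<'E'
def wp(c,P):
    E=np.array(c['extrinsics']);p=np.atleast_2d(P)@E[:3,:3].T+E[:3,3]
    r=np.hypot(p[:,0],p[:,1]);th=np.arctan2(r,p[:,2]);return p[:,:2]/r[:,None]*th[:,None]*f(c)+[c['cx'],c['cy']]
E
python3 - <<'E'
from h import *
from plant import eyes
d={n:eyes.capture(n) for n in('wrist','side','top')};pickle.dump(d,open('c2.pkl','wb'))
T,S,W=d['top']['pixels'],d['side']['pixels'],d['wrist']['pixels']
rs=lambda a:cv2.resize(a,(400,300),interpolation=cv2.INTER_CUBIC)
m=np.vstack([np.hstack([rs(T[165:240,145:245]),rs(S[90:180,150:270])]),np.hstack([rs(W),rs(W[80:230,156:356])])])
cv2.imwrite('pics/m3.png',m)
to(.5195,.1154,.22,ST[2])
np.set_printoptions(suppress=True,precision=1)
L=[(-.010,-.08,.066),(.004,-.06,.066),(.018,-.06,.074),(.018,.09,.074),(.05,.099,.014),(.05,-.099,.014),(-.0065,.054,.022),(-.0065,-.054,.022)]
print(wp(d['wrist'],place(ST,L)));print(proj(d['top'],place(ST,L)));print(proj(d['side'],place(ST,L)))
E
```

```text
t 7.85 tcp [0.5196 0.1157 0.2224] ang -0.271 w 0.088 gf 8.0 F [ 1.4  0.5 -1. ] q7 -0.33 tilt [-0.  0.]
 units before spin [-0.01  0.    0.05] spin 0.000 units after spin [-0.01  0.    0.05]
[[249.  256.1]
 [261.6 239.8]
 [274.7 242.6]
 [276.5  98.4]
 [300.1  95.2]
 [295.8 251.3]
 [252.2 132.5]
 [252.5 221.4]]
[[220.4 206.7]
 [213.1 199.6]
 [213.8 193.2]
 [150.8 183.5]
 [156.2 176.2]
 [234.  188.1]
 [168.6 200.2]
 [211.8 206.9]]
[[221.9 168.4]
 [224.8 160.5]
 [229.8 157.4]
 [212.6 112.3]
 [224.1 119.4]
 [246.8 177.5]
 [209.4 136. ]
 [221.2 168.2]]
```

View pics/m3.png

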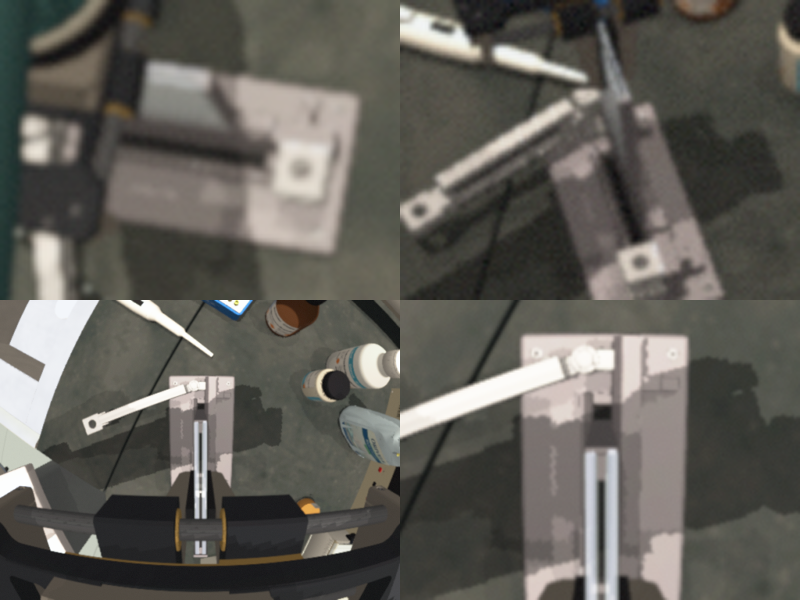

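The wrist tiles show the glass hanging over the slot (top far end at (601,450), slot end at (603,405)). The lug's hole in the top and side tiles is where I predicted. Next I check how the glass is centred along y in the grip.

```bash
python3 - <<'E'
from h import *
np.set_printoptions(suppress=True,precision=1)
d=pickle.load(open('c2.pkl','rb'));W=d['wrist']
for y in(.046,.048,.05,.052,.054): print(y,[((u-[156,80])*2+[400,300]) for u in wp(W,place(ST,[(-.00125,y,.23),(-.00125,-y,.23)]))])
print([((u-[156,80])*2+[400,300]) for u in wp(W,place(ST,[(-.00525,.05,.23),(.00275,.05,.23),(.004,.054,.014),(-.0065,.054,.014),(.004,.09,.074),(.018,.09,.074),(-.0115,.054,.031)]))])
c1=pickle.load(open('c1.pkl','rb'))['wrist']
E
```

```text
0.046 [array([601.9, 475.1]), array([601.8, 792.3])]
0.048 [array([601.9, 466.6]), array([601.8, 797.4])]
0.05 [array([601.9, 458.2]), array([601.8, 802.4])]
0.052 [array([601.9, 449.6]), array([601.8, 807.3])]
0.054 [array([601.9, 441.1]), array([601.8, 812.2])]
[array([584.7, 458.2]), array([619.1, 458.2]), array([610.4, 404.5]), array([592.6, 404.5]), array([612.3, 336.5]), array([641. , 336.7]), array([583.3, 405.7])]
```

>>> {"method": "move_arm", "body": {"gripper": [0, 0, 0, 0, 0, 0, 0, 0], "offset": [[-0.04, 0, 0], [0, 0, 0.2], [0, 0, 0.3], [0, 0, 0.3], [0, 0, 0.2], [0, 0, 0.2], [0, 0, 0.1], [0, 0, 0.1]], "spin": [0, 0, 0, 0, 0, 0, 0, 0]}}

```text
time: 8.65
tcp_pos: [0.5192, 0.1138, 0.152]
ee_rot: [0.796, 0.605, -0.0, 0.0]
contact_force: [1.3, -0.8, -2.1]
gripper_width: 0.087
gripper_force: 8.0
```

>>> {"method": "move_arm", "body": {"gripper": [0, 0, 0, 0, 0, 0, 0, 0], "offset": [[0, 0, 0.1], [0, 0, 0.1], [0, 0, 0.1], [0, 0, 0.1], [0, 0, 0.1], [0, 0, 0.1], [0, 0, 0], [0, 0, 0]], "spin": [0, 0, 0, 0, 0, 0, 0, 0]}}

```text
time: 9.45
tcp_pos: [0.5191, 0.1138, 0.1223]
ee_rot: [0.796, 0.605, -0.0, 0.0]
contact_force: [1.6, -0.6, -0.8]
gripper_width: 0.088
gripper_force: 8.0
```

```bash
python3 - <<'E'
from h import *
to(.5195,.1137,.1066,ST[2])
E
```

```text
t 9.45 tcp [0.5191 0.1138 0.1223] ang -0.271 w 0.088 gf 8.0 F [ 1.6 -0.6 -0.8] q7 -0.22 tilt [-0. -0.]
 units before spin [0.   0.01 0.31] spin -0.000 units after spin [0.   0.01 0.31]
```

Bottom at z≈0.030 with no contact; continuing slowly.

>>> {"method": "move_arm", "body": {"gripper": [0, 0, 0, 0, 0, 0], "offset": [[0, 0, 0.06], [0, 0, 0.06], [0, 0, 0.06], [0, 0, 0.05], [0, 0, 0], [0, 0, 0]], "spin": [0, 0, 0, 0, 0, 0]}}

```text
time: 10.05
tcp_pos: [0.519, 0.1138, 0.1108]
ee_rot: [0.796, 0.605, -0.0, -0.0]
contact_force: [1.4, -0.6, -0.7]
gripper_width: 0.085
gripper_force: 8.0
```

>>> {"method": "move_arm", "body": {"gripper": [0, 0, 0, 0, 0], "offset": [[0, 0, 0.03], [0, 0, 0.03], [0, 0, 0.03], [0, 0, 0], [0, 0, 0]], "spin": [0, 0, 0, 0, 0]}}

```text
time: 10.55
tcp_pos: [0.5193, 0.1138, 0.1065]
ee_rot: [0.796, 0.605, 0.0, 0.0]
contact_force: [1.6, 0.1, 1.9]
gripper_width: 0.088
gripper_force: 8.0
```

>>> {"method": "move_arm", "body": {"gripper": [0, 0, 0.1, 0.12, 0.15, 0.3, 0.45, 0.5], "offset": [[0, 0, 0.02], [0, 0, 0], [0, 0, 0], [0, 0, 0], [0, 0, 0], [0, 0, 0], [0, 0, 0], [0, 0, 0]], "spin": [0, 0, 0, 0, 0, 0, 0, 0]}}

```text
time: 11.35
tcp_pos: [0.5191, 0.1139, 0.1053]
ee_rot: [0.796, 0.605, -0.0, 0.0]
contact_force: [1.1, -0.8, 0.2]
gripper_width: 0.386
gripper_force: 0.0
```

>>> {"method": "move_arm", "body": {"gripper": [0.5, 0.5, 0.5, 0.5, 0.5, 0.5, 0.5], "offset": [[0, 0, -0.2], [0, 0, -0.4], [0, 0, -0.6], [0, 0, -0.6], [0, 0, -0.6], [0, 0, -0.6], [0, 0, 0]], "spin": [0, 0, 0, 0, 0, 0, 0]}}

```text
time: 12.05
tcp_pos: [0.5214, 0.114, 0.2599]
ee_rot: [0.796, 0.605, 0.004, 0.001]
contact_force: [1.1, -0.3, 0.1]
gripper_width: 0.502
gripper_force: 0.0
```

```bash
python3 - <<'E'
from h import *
from plant import eyes
to(.5195,.1137,.1066,ST[2])
d={n:eyes.capture(n) for n in('wrist','side','top')};pickle.dump(d,open('c3.pkl','wb'))
T,S,W=d['top']['pixels'],d['side']['pixels'],d['wrist']['pixels']
rs=lambda a:cv2.resize(a,(400,300),interpolation=cv2.INTER_CUBIC)
m=np.hstack([rs(W[80:230,156:356]),rs(S[90:180,150:270])])
cv2.imwrite('pics/m4.png',m)
np.set_printoptions(suppress=True,precision=1)
print((wp(d['wrist'],place(ST,[(-.00125,.05,.114),(-.00125,-.05,.114),(-.01,-.08,.066),(.018,.09,.074)]))-[156,80])*2)
print((proj(d['side'],place(ST,[(-.00125,.05,.114),(-.00125,-.05,.114),(-.01,-.08,.066)]))-[150,90])/.3+[400,0])
g=place(ST,[(-.01,.078,0)])[0]
for a in (1.2,1.26,1.32): print(a,(wp(d['wrist'],place([g[0],g[1],ST[2]-a],[(0,-.158,.054)]))),(wp(d['wrist'],place([g[0],g[1],ST[2]-a],[(0,-.158,.054)]))-[156,80])*2,(proj(d['side'],place([g[0],g[1],ST[2]-a],[(0,-.158,.054)]))-[150,90])/.3+[400,0])
E
```

```text
t 12.05 tcp [0.5214 0.114  0.2599] ang -0.272 w 0.502 gf 0.0 F [ 1.1 -0.3  0.1] q7 -0.36 tilt [0.007 0.004]
 units before spin [-0.03 -0.05  3.07] spin -0.000 units after spin [-0.03 -0.05  3.07]
[[194.7 117.1]
 [195.4 309.7]
 [181.7 326. ]
 [229.8  41.5]]
[[596.2  90.1]
 [635.  193.6]
 [639.8 261.5]]
1.2 [[130.3 162.6]] [[-51.5 165.1]] [[423.6 217.9]]
1.26 [[127.6 155.6]] [[-56.8 151.3]] [[416.9 209.9]]
1.32 [[125.3 148.6]] [[-61.4 137.2]] [[410.9 201.6]]
```

View pics/m4.png

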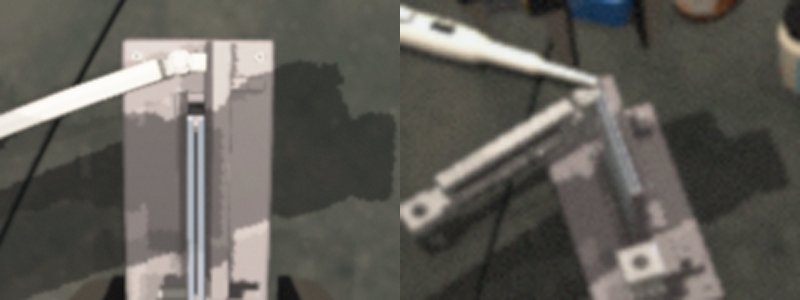

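The glass is seated: its top edge runs from (597,92) to (637,193), against predicted (596,90) and (635,193). The gate is still at 1.26 rad (tongue hole at (418,210)). Next I plan the gate swing, with the fingers closed and pushing on its outer face.

```bash
cat >> h.py <<'E'
def gatepush(a,gap,r=.11):
    d=np.array([-np.sin(a),-np.cos(a)]);o=np.array([-np.cos(a),np.sin(a)])
    c=np.array([-.010,.078])+r*d+o*(.006+.018*np.cos(a)+.010*np.sin(a)+gap)
    return np.r_[place(ST,[(*c,0)])[0][:2]], c
E
python3 - <<'E'
from h import *
np.set_printoptions(suppress=True,precision=3)
p,c=gatepush(1.26,.010);print(p,c);to(p[0],p[1],.083,ST[2])
A=np.linspace(1.26,0,15);G=[.010]+[0]*13+[0]
C=[gatepush(a,g)[1] for a,g in zip(A,G)]
# tool axes in stand frame: y=+x_st, x=+y_st
for a,b,n in zip(A,C[:-1],C[1:]): print('%.2f'%a,np.round((n-b)[::-1]/.05,2))
E
```

```text
[0.421 0.22 ] [-0.124  0.074]
t 12.20 tcp [0.519 0.114 0.255] ang -0.271 w 0.500 gf 0.0 F [ 1.1 -0.4 -0.1] q7 -0.36 tilt [-0.  0.]
 units before spin [ 1.51 -2.45  3.45] spin 0.000 units after spin [ 1.51 -2.45  3.45]
1.26 [-0.37  0.09]
1.17 [-0.18  0.04]
1.08 [-0.18  0.05]
0.99 [-0.17  0.07]
0.90 [-0.17  0.09]
0.81 [-0.16  0.1 ]
0.72 [-0.16  0.12]
0.63 [-0.15  0.14]
0.54 [-0.14  0.15]
0.45 [-0.12  0.17]
0.36 [-0.11  0.18]
0.27 [-0.09  0.19]
0.18 [-0.07  0.2 ]
0.09 [-0.05  0.21]
```

>>> {"method": "move_arm", "body": {"gripper": [0, 0, 0, 0, 0, 0, 0, 0], "offset": [[0.2, -0.3, 0], [0.4, -0.6, 0], [0.4, -0.6, 0], [0.3, -0.6, 0], [0.2, -0.35, 0], [0, 0, 0.5], [0, 0, 0.6], [0, 0, 0.7]], "spin": [0, 0, 0, 0, 0, 0, 0, 0]}}

```text
time: 13.0
tcp_pos: [0.4207, 0.2191, 0.1641]
ee_rot: [0.796, 0.605, 0.0, -0.0]
contact_force: [1.5, 0.3, -0.1]
gripper_width: 0.001
gripper_force: 0.0
```

```bash
python3 - <<'E'
from h import *
p,c=gatepush(1.26,.010);to(p[0],p[1],.083,ST[2])
E
```

```text
t 13.00 tcp [0.4207 0.2191 0.1641] ang -0.270 w 0.001 gf 0.0 F [ 1.5  0.3 -0.1] q7 -0.60 tilt [0. 0.]
 units before spin [0.01 0.   1.62] spin 0.001 units after spin [0.01 0.   1.62]
```

>>> {"method": "move_arm", "body": {"gripper": [0, 0, 0, 0, 0, 0, 0, 0], "offset": [[0, 0, 0.5], [0, 0, 0.5], [0, 0, 0.4], [0, 0, 0.22], [-0.2, 0.05, 0], [-0.17, 0.04, 0], [-0.18, 0.04, 0], [-0.18, 0.05, 0]], "spin": [0, 0, 0, 0, 0, 0, 0, 0]}}

```text
time: 13.8
tcp_pos: [0.4206, 0.1807, 0.0853]
ee_rot: [0.796, 0.605, 0.001, 0.0]
contact_force: [2.3, 0.1, 0.8]
gripper_width: 0.005
gripper_force: 0.4
```

>>> {"method": "move_arm", "body": {"gripper": [0, 0, 0, 0, 0, 0, 0, 0], "offset": [[-0.17, 0.07, 0], [-0.17, 0.09, 0], [-0.16, 0.1, 0], [-0.16, 0.12, 0], [-0.15, 0.14, 0], [-0.14, 0.15, 0], [0, 0, 0], [0, 0, 0]], "spin": [0, 0, 0, 0, 0, 0, 0, 0]}}

```text
time: 14.6
tcp_pos: [0.4396, 0.1262, 0.0843]
ee_rot: [0.796, 0.605, -0.0, 0.0]
contact_force: [1.4, -0.7, 0.3]
gripper_width: 0.001
gripper_force: 0.0
```

```bash
python3 - <<'E'
from h import *
from plant import eyes
p,c=gatepush(.45,0);to(p[0],p[1],.083,ST[2])
d={n:eyes.capture(n) for n in('wrist','side')}
S,W=d['side']['pixels'],d['wrist']['pixels']
m=np.hstack([cv2.resize(W,(400,300)),cv2.resize(S[90:180,150:270],(400,300),interpolation=cv2.INTER_CUBIC)])
cv2.imwrite('pics/m5.png',m)
g=place(ST,[(-.01,.078,0)])[0]
for a in (.2,.3,.4,.5,.6): print(a,(proj(d['side'],place([g[0],g[1],ST[2]-a],[(0,-.158,.054)]))-[150,90])/.3+[400,0])
E
```

```text
t 14.60 tcp [0.4396 0.1262 0.0843] ang -0.272 w 0.001 gf 0.0 F [ 1.4 -0.7  0.3] q7 -0.29 tilt [-0. -0.]
 units before spin [ 0.03 -0.01  0.03] spin -0.001 units after spin [ 0.03 -0.01  0.03]
0.2 [[600.67699855 277.57651331]]
0.3 [[580.2063278  279.15544062]]
0.4 [[559.74896183 278.94270932]]
0.5 [[539.54477223 276.9416684 ]]
0.6 [[519.82961751 273.17968173]]
```

View pics/m5.png

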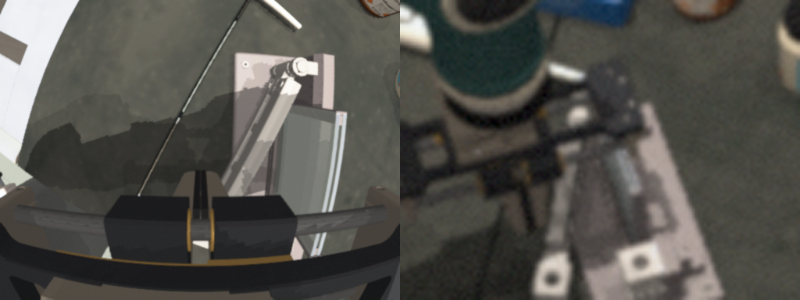

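The gate follows: its tongue hole at (548,278) puts it near 0.45 rad, and the glass is still upright. I'll keep pushing it shut.

>>> {"method": "move_arm", "body": {"gripper": [0, 0, 0, 0, 0, 0, 0, 0], "offset": [[-0.09, 0.16, 0], [-0.11, 0.18, 0], [-0.09, 0.18, 0], [-0.07, 0.15, 0], [-0.04, 0.1, 0], [-0.02, 0.06, 0], [0, 0, 0], [0, 0, 0]], "spin": [0, 0, 0, 0, 0, 0, 0, 0]}}

```text
time: 15.5
tcp_pos: [0.4738, 0.0952, 0.0843]
ee_rot: [0.796, 0.605, -0.0, -0.0]
contact_force: [1.5, 0.3, -0.2]
gripper_width: 0.003
gripper_force: 0.0
```

```bash
python3 - <<'E'
from h import *
p,c=gatepush(0,0);to(p[0],p[1],.083,ST[2])
E
```

```text
t 15.50 tcp [0.4738 0.0952 0.0843] ang -0.271 w 0.003 gf 0.0 F [ 1.5  0.3 -0.2] q7 -0.20 tilt [-0. -0.]
 units before spin [-0.01  0.12  0.03] spin 0.000 units after spin [-0.01  0.12  0.03]
```

>>> {"method": "move_arm", "body": {"gripper": [0, 0, 0, 0, 0, 0], "offset": [[0, 0.04, 0], [0, 0.04, 0], [0, 0.03, 0], [0, 0.02, 0], [0, 0, 0], [0, 0, 0]], "spin": [0, 0, 0, 0, 0, 0]}}

```text
time: 16.1
tcp_pos: [0.4803, 0.0936, 0.0844]
ee_rot: [0.796, 0.605, 0.0, 0.0]
contact_force: [1.0, -1.3, 0.3]
gripper_width: 0.006
gripper_force: 0.2
```

```bash
python3 - <<'E'
from h import *
p,c=gatepush(0,0);to(p[0],p[1],.083,ST[2])
E
```

```text
t 16.10 tcp [0.4803 0.0936 0.0844] ang -0.271 w 0.006 gf 0.2 F [ 1.  -1.3  0.3] q7 -0.19 tilt [0. 0.]
 units before spin [-0.01 -0.02  0.03] spin 0.000 units after spin [-0.01 -0.02  0.03]
```

>>> {"method": "move_arm", "body": {"gripper": [0, 0, 0, 0], "offset": [[0, 0.03, 0], [0, 0.03, 0], [0, 0, 0], [0, 0, 0]], "spin": [0, 0, 0, 0]}}

```text
time: 16.5
tcp_pos: [0.483, 0.0926, 0.0843]
ee_rot: [0.796, 0.605, -0.0, -0.0]
contact_force: [-0.4, -0.5, 1.4]
gripper_width: 0.004
gripper_force: 0.5
```

>>> {"method": "move_arm", "body": {"gripper": [0, 0, 0, 0], "offset": [[0, 0.03, 0], [0, 0.02, 0], [0, 0, 0], [0, 0, 0]], "spin": [0, 0, 0, 0]}}

```text
time: 16.9
tcp_pos: [0.4833, 0.0925, 0.0843]
ee_rot: [0.796, 0.605, -0.002, -0.002]
contact_force: [-5.9, 1.0, 7.5]
gripper_width: 0.003
gripper_force: 4.2
```

>>> {"method": "move_arm", "body": {"gripper": [0, 0, 0, 0.4, 0.4, 0.4, 0.4, 0.4], "offset": [[0, -0.1, 0], [0, -0.2, 0], [0, -0.2, 0], [0, 0, -0.6], [0, 0, -0.8], [0, 0, -0.8], [0, 0, 0], [0, 0, 0]], "spin": [0, 0, 0, 0, 0, 0, 0, 0]}}

```text
time: 17.7
tcp_pos: [0.4613, 0.0995, 0.1951]
ee_rot: [0.796, 0.605, 0.001, -0.0]
contact_force: [1.5, -0.7, 1.0]
gripper_width: 0.396
gripper_force: 0.0
```

```bash
python3 - <<'E'
from h import *
p=place(KIT,[(-.006,-.058,0)])[0];print(p);to(p[0],p[1],.18,ST[2])
E
```

```text
[ 0.48188613 -0.26007695  0.        ]
t 17.70 tcp [0.4613 0.0995 0.1951] ang -0.270 w 0.396 gf 0.0 F [ 1.5 -0.7  1. ] q7 -0.36 tilt [0.002 0.002]
 units before spin [-6.82  2.32  0.29] spin 0.001 units after spin [-6.82  2.32  0.29]
```

>>> {"method": "move_arm", "body": {"gripper": [0.4, 0.4, 0.4, 0.4, 0.4, 0.4, 0.4, 0.4], "offset": [[-0.5, 0.2, 0], [-0.8, 0.3, 0], [-0.9, 0.3, 0], [-0.9, 0.3, 0], [-0.9, 0.3, 0], [-0.9, 0.3, 0], [-0.9, 0.3, 0], [-0.7, 0.2, 0]], "spin": [0, 0, 0, 0, 0, 0, 0, 0]}}

```text
time: 18.5
tcp_pos: [0.4791, -0.2463, 0.1928]
ee_rot: [0.797, 0.604, -0.001, -0.001]
contact_force: [1.2, 0.3, 0.4]
gripper_width: 0.398
gripper_force: 0.0
```

>>> {"method": "move_arm", "body": {"gripper": [0.4, 0.4, 0.4], "offset": [[-0.32, 0.12, 0], [0, 0, 0], [0, 0, 0]], "spin": [0, 0, 0]}}

```text
time: 18.8
tcp_pos: [0.481, -0.2601, 0.1929]
ee_rot: [0.796, 0.605, -0.001, -0.001]
contact_force: [1.7, -0.5, 0.6]
gripper_width: 0.4
gripper_force: 0.0
```

```bash
python3 - <<'E'
from h import *
from plant import eyes
p=place(KIT,[(-.006,-.058,0)])[0];to(p[0],p[1],.18,ST[2])
d={n:eyes.capture(n) for n in('wrist','side','top')};pickle.dump(d,open('c4.pkl','wb'))
T,S,W=d['top']['pixels'],d['side']['pixels'],d['wrist']['pixels']
rs=lambda a:cv2.resize(a,(400,300),interpolation=cv2.INTER_CUBIC)
print(S.shape)
m=np.vstack([np.hstack([rs(W),rs(W[150:300,156:356])]),np.hstack([rs(T[172:247,145:245]),rs(S[110:185,160:260])])])
cv2.imwrite('pics/m6.png',m)
np.set_printoptions(suppress=True,precision=1)
print('pin',(wp(d['wrist'],place(KIT,[(-.006,-.058,.09),(-.006,-.058,.06)]))-[156,150])*2+[400,0])
L=[(-.01,-.08,.066),(-.016,-.058,.074),(-.016,.06,.074),(-.01,-.092,.054)]
print((proj(d['top'],place(ST,L))-[145,172])*4+[0,300]);print((proj(d['side'],place(ST,L))-[160,110])*4+[400,300])
E
```

```text
t 18.80 tcp [ 0.481  -0.2601  0.1929] ang -0.272 w 0.400 gf 0.0 F [ 1.7 -0.5  0.6] q7 0.47 tilt [-0.003  0.001]
 units before spin [0.   0.02 0.26] spin -0.000 units after spin [0.   0.02 0.26]
(384, 512, 3)
pin [[604.   99.1]
 [603.9  82.8]]
[[301.8 439. ]
 [261.3 440.8]
 [ 61.5 409.9]
 [323.6 445.6]]
[[647.8 533.8]
 [627.7 502.1]
 [574.8 357.8]
 [654.5 558.4]]
```

View pics/m6.png

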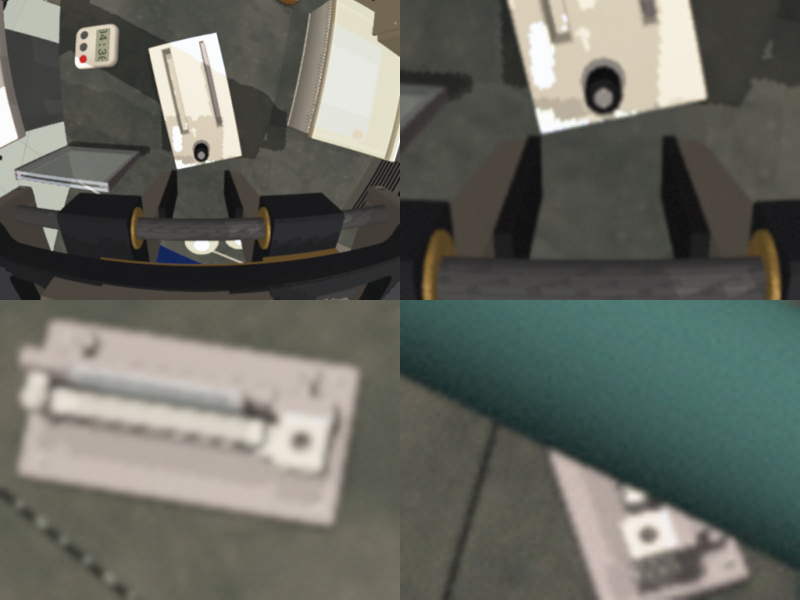

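The gate lies shut along the glass in the top tile. The knob is at (603,98) in the wrist tile, against a predicted (604,99). I'll descend on it and grip.

>>> {"method": "move_arm", "body": {"gripper": [0.4, 0.4, 0.4, 0.4, 0.4, 0.4], "offset": [[0, 0.02, 0.5], [0, 0, 0.6], [0, 0, 0.5], [0, 0, 0.3], [0, 0, 0.2], [0, 0, 0]], "spin": [0, 0, 0, 0, 0, 0], "newtons": 25}}

```text
time: 19.55
tcp_pos: [0.4825, -0.2605, 0.0886]
ee_rot: [0.796, 0.605, -0.0, -0.001]
contact_force: [1.3, 0.2, -0.2]
gripper_width: 0.398
gripper_force: 0.0
```

>>> {"method": "move_arm", "body": {"gripper": [0.3, 0.2, 0.1, 0.1, 0, 0], "offset": [[0, 0, 0], [0, 0, 0], [0, 0, 0], [0, 0, 0], [0, 0, 0], [0, 0, 0]], "spin": [0, 0, 0, 0, 0, 0]}}

```text
time: 20.15
tcp_pos: [0.4826, -0.2611, 0.0903]
ee_rot: [0.796, 0.605, 0.0, -0.0]
contact_force: [-1.0, 0.4, 5.8]
gripper_width: 0.176
gripper_force: 25.0
```

```bash
python3 - <<'E'
from h import *
to(.4819,-.2601,.088,ST[2])
E
```

```text
t 20.15 tcp [ 0.4826 -0.2611  0.0903] ang -0.271 w 0.176 gf 25.0 F [-1.   0.4  5.8] q7 0.59 tilt [0.    0.001]
 units before spin [ 0.02 -0.02  0.05] spin -0.000 units after spin [ 0.02 -0.02  0.05]
```

>>> {"method": "move_arm", "body": {"gripper": [0, 0, 0, 0, 0, 0], "offset": [[0, 0, -0.1], [0, 0, -0.4], [0, 0, -0.6], [0, 0, -0.6], [0, 0, -0.4], [0, 0, 0]], "spin": [0, 0, 0, 0, 0, 0]}}

```text
time: 20.75
tcp_pos: [0.4846, -0.2622, 0.1977]
ee_rot: [0.796, 0.605, 0.002, 0.003]
contact_force: [0.9, 0.0, -0.4]
gripper_width: 0.178
gripper_force: 25.0
```

```bash
python3 - <<'E'
from h import *
p=place(ST,[(-.01,-.08,0)])[0];print(p);to(p[0],p[1],.19,ST[2])
E
```

```text
[0.48964192 0.04069976 0.        ]
t 20.75 tcp [ 0.4846 -0.2622  0.1977] ang -0.271 w 0.178 gf 25.0 F [ 0.9  0.  -0.4] q7 0.48 tilt [ 0.006 -0.002]
 units before spin [ 5.86 -1.53  0.14] spin -0.000 units after spin [ 5.86 -1.53  0.14]
```

>>> {"method": "move_arm", "body": {"gripper": [0, 0, 0, 0, 0, 0, 0, 0], "offset": [[0.4, -0.1, 0], [0.7, -0.2, 0], [0.8, -0.2, 0], [0.8, -0.2, 0], [0.8, -0.2, 0], [0.8, -0.2, 0], [0.8, -0.2, 0], [0.5, -0.13, 0]], "spin": [0, 0, 0, 0, 0, 0, 0, 0]}}

```text
time: 21.55
tcp_pos: [0.4884, 0.0312, 0.1939]
ee_rot: [0.795, 0.606, 0.0, -0.001]
contact_force: [1.7, 0.5, -0.0]
gripper_width: 0.178
gripper_force: 25.0
```

>>> {"method": "move_arm", "body": {"gripper": [0, 0, 0, 0, 0, 0], "offset": [[0.26, -0.1, 0], [0, 0, 0], [0, 0, 0], [0, 0, 0], [0, 0, 0], [0, 0, 0]], "spin": [0, 0, 0, 0, 0, 0]}}

```text
time: 22.15
tcp_pos: [0.4877, 0.0408, 0.1944]
ee_rot: [0.797, 0.604, 0.0, 0.0]
contact_force: [1.3, -0.4, 0.5]
gripper_width: 0.176
gripper_force: 25.0
```

```bash
python3 - <<'E'
from h import *
from plant import eyes
np.set_printoptions(suppress=True,precision=1)
p=place(ST,[(-.01,-.08,0)])[0];to(p[0],p[1],.19,ST[2])
d={n:eyes.capture(n) for n in('wrist','side','top')};pickle.dump(d,open('c5.pkl','wb'))
from plant import robot
t=robot.sense()['tcp_pos']
W,S,T=[d[n]['pixels'] for n in('wrist','side','top')]
rs=lambda a:cv2.resize(a,(400,300),interpolation=cv2.INTER_CUBIC)
m=np.vstack([np.hstack([rs(W[165:315,156:356]),rs(S[105:195,170:290])]),np.hstack([rs(T[172:247,145:245]),rs(W)])])
cv2.imwrite('pics/m7.png',m)
tip=[(t[0],t[1],t[2]-.0343-.046),(t[0],t[1],t[2]-.0343)]
L=np.vstack([place(ST,[(-.01,-.08,.066)]),tip])
print((wp(d['wrist'],L)-[156,165])*2);print((proj(d['side'],L)-[170,105])/.3+[400,0]);print((proj(d['top'],L)-[145,172])*4+[0,300])
E
```

```text
t 22.15 tcp [0.5 0.  0.2] ang -0.273 w 0.176 gf 25.0 F [ 1.3 -0.4  0.5] q7 -0.20 tilt [ 0. -0.]
 units before spin [0.  0.  0.1] spin -0.002 units after spin [0.  0.  0.1]
[[205.3  54.3]
 [200.8  83.4]
 [200.8 124.2]]
[[573.1 211.5]
 [566.6 180.2]
 [562.6 147.4]]
[[301.8 439. ]
 [293.4 427.5]
 [285.2 411.6]]
```

View pics/m7.png

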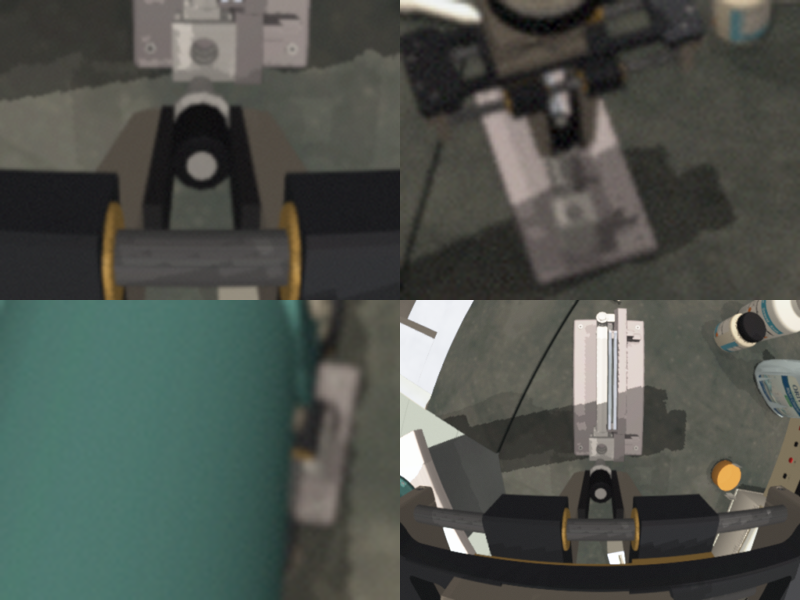

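The wrist tile shows the lug hole at (205,52) (predicted (205,54)) and the pin tip at about (201,81), which leaves about 2 mm along tool y to correct. I'll correct it and descend.

>>> {"method": "move_arm", "body": {"gripper": [0, 0, 0, 0, 0, 0], "offset": [[0.01, 0.04, 0], [0, 0, 0.3], [0, 0, 0.3], [0, 0, 0.2], [0, 0, 0.06], [0, 0, 0]], "spin": [0, 0, 0, 0, 0, 0]}}

```text
time: 22.9
tcp_pos: [0.4896, 0.0415, 0.1512]
ee_rot: [0.796, 0.605, -0.0, -0.0]
contact_force: [1.8, -0.2, -0.0]
gripper_width: 0.171
gripper_force: 25.0
```

```bash
python3 - <<'E'
from h import *
from plant import eyes,robot
t=robot.sense()['tcp_pos'];p=place(ST,[(-.01,-.08,0)])[0];to(p[0],p[1],.1003,ST[2])
E
```

```text
t 22.90 tcp [0.4896 0.0415 0.1512] ang -0.271 w 0.171 gf 25.0 F [ 1.8 -0.2 -0. ] q7 -0.13 tilt [-0.001 -0.   ]
 units before spin [-0.01  0.01  1.02] spin -0.000 units after spin [-0.01  0.01  1.02]
```

>>> {"method": "move_arm", "body": {"gripper": [0, 0, 0, 0, 0], "offset": [[0, 0, 0.08], [0, 0, 0.08], [0, 0, 0.08], [0, 0, 0], [0, 0, 0]], "spin": [0, 0, 0, 0, 0]}}

```text
time: 23.4
tcp_pos: [0.4897, 0.0416, 0.1394]
ee_rot: [0.796, 0.605, -0.0, 0.0]
contact_force: [1.7, 0.9, -1.1]
gripper_width: 0.176
gripper_force: 25.0
```

>>> {"method": "move_arm", "body": {"gripper": [0, 0, 0, 0, 0], "offset": [[0, 0, 0.05], [0, 0, 0.05], [0, 0, 0.05], [0, 0, 0], [0, 0, 0]], "spin": [0, 0, 0, 0, 0]}}

```text
time: 23.9
tcp_pos: [0.4896, 0.0416, 0.1318]
ee_rot: [0.796, 0.605, -0.0, 0.0]
contact_force: [1.4, -0.2, -0.3]
gripper_width: 0.181
gripper_force: 25.0
```

>>> {"method": "move_arm", "body": {"gripper": [0, 0, 0, 0, 0, 0, 0], "offset": [[0, 0, 0.06], [0, 0, 0.06], [0, 0, 0.06], [0, 0, 0.06], [0, 0, 0.06], [0, 0, 0], [0, 0, 0]], "spin": [0, 0, 0, 0, 0, 0, 0]}}

```text
time: 24.6
tcp_pos: [0.4896, 0.0415, 0.1168]
ee_rot: [0.796, 0.605, -0.0, -0.0]
contact_force: [2.0, -1.0, -0.4]
gripper_width: 0.173
gripper_force: 25.0
```

>>> {"method": "move_arm", "body": {"gripper": [0, 0, 0, 0, 0, 0], "offset": [[0, 0, 0.06], [0, 0, 0.06], [0, 0, 0.06], [0, 0, 0.06], [0, 0, 0], [0, 0, 0]], "spin": [0, 0, 0, 0, 0, 0]}}

```text
time: 25.2
tcp_pos: [0.4896, 0.0416, 0.1048]
ee_rot: [0.796, 0.605, -0.0, 0.0]
contact_force: [1.2, -0.3, -0.4]
gripper_width: 0.179
gripper_force: 25.0
```

>>> {"method": "move_arm", "body": {"gripper": [0, 0, 0, 0, 0], "offset": [[0, 0, 0.04], [0, 0, 0.04], [0, 0, 0.04], [0, 0, 0], [0, 0, 0]], "spin": [0, 0, 0, 0, 0]}}

```text
time: 25.7
tcp_pos: [0.4898, 0.0417, 0.1001]
ee_rot: [0.796, 0.605, 0.0, -0.001]
contact_force: [-4.4, -1.9, 16.0]
gripper_width: 0.176
gripper_force: 25.0
```

```bash
python3 - <<'E'
from h import *
p=place(ST,[(-.01,-.08,0)])[0];to(p[0],p[1],.1003,ST[2])
E
```

```text
t 25.70 tcp [0.4898 0.0417 0.1001] ang -0.271 w 0.176 gf 25.0 F [-4.4 -1.9 16. ] q7 -0.06 tilt [-0.     0.001]
 units before spin [-0.02  0.   -0.  ] spin -0.000 units after spin [-0.02  0.   -0.  ]
```

The collar seated at the expected height with a firm 16 N stop. Releasing it and going to the pinch position.

>>> {"method": "move_arm", "body": {"gripper": [0.25, 0.35, 0.4, 0.4, 0.4, 0.6, 0.65, 0.65], "offset": [[0, 0, 0], [0, 0, 0], [0, 0, 0], [0, 0, -0.3], [0, 0, -0.6], [0, 0, -0.6], [0, 0, -0.4], [0, 0, 0]], "spin": [0, 0, 0, 0, 0, 0, 0, 0]}}

```text
time: 26.5
tcp_pos: [0.4913, 0.0419, 0.1962]
ee_rot: [0.796, 0.605, 0.002, 0.001]
contact_force: [2.3, 0.1, 0.5]
gripper_width: 0.637
gripper_force: 0.0
```

```bash
python3 - <<'E'
from h import *
p=place(ST,[(.001,-.005,0)])[0];to(p[0],p[1],.072,ST[2])
E
```

```text
t 26.50 tcp [0.4913 0.0419 0.1962] ang -0.271 w 0.637 gf 0.0 F [2.3 0.1 0.5] q7 -0.19 tilt [0.005 0.002]
 units before spin [1.46 0.18 2.49] spin 0.000 units after spin [1.46 0.18 2.49]
```

>>> {"method": "move_arm", "body": {"gripper": [0.65, 0.65, 0.65, 0.65, 0.65], "offset": [[0.4, 0.06, 0], [0.5, 0.06, 0], [0.5, 0.08, 0], [0.08, 0, 0], [0, 0, 0]], "spin": [0, 0, 0, 0, 0]}}

```text
time: 27.0
tcp_pos: [0.5186, 0.1115, 0.1924]
ee_rot: [0.795, 0.606, -0.001, -0.0]
contact_force: [1.1, -0.9, 0.1]
gripper_width: 0.654
gripper_force: 0.0
```

```bash
python3 - <<'E'
from h import *
from plant import eyes
np.set_printoptions(suppress=True,precision=1)
d={n:eyes.capture(n) for n in('wrist','side','top')};pickle.dump(d,open('c6.pkl','wb'))
p=place(ST,[(.001,-.005,0)])[0];to(p[0],p[1],.072,ST[2])
W,S,T=[d[n]['pixels'] for n in('wrist','side','top')]
rs=lambda a:cv2.resize(a,(400,300),interpolation=cv2.INTER_CUBIC)
m=np.vstack([np.hstack([rs(W[80:230,156:356]),rs(S[105:195,170:290])]),np.hstack([rs(T[162:252,145:265]),rs(W)])])
cv2.imwrite('pics/m8.png',m)
E
```

```text
t 27.15 tcp [0.5 0.1 0.2] ang -0.272 w 0.649 gf 0.0 F [ 1.5 -0.7  1.1] q7 -0.29 tilt [-0. -0.]
 units before spin [0.  0.  2.4] spin -0.001 units after spin [0.  0.  2.4]
```

View pics/m8.png

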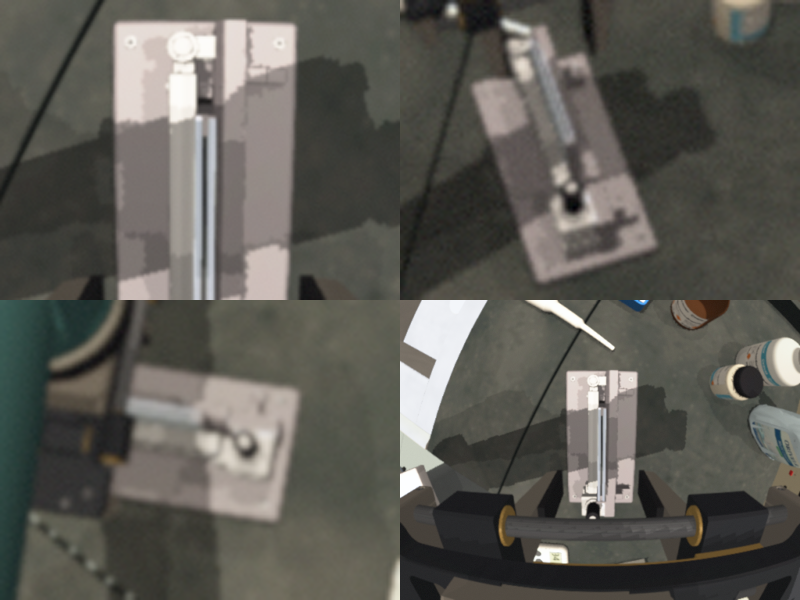

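The pin stands with its collar on the lug (knob at (573,200) in the side tile), the gate is shut along the glass, and the glass is upright. I'll descend around the gate and back plate and squeeze.

>>> {"method": "move_arm", "body": {"gripper": [0.65, 0.65, 0.65, 0.65, 0.65, 0.65, 0.65, 0.65], "offset": [[0, 0, 0.4], [0, 0, 0.5], [0, 0, 0.4], [0, 0, 0.3], [0, 0, 0.3], [0, 0, 0.3], [0, 0, 0.2], [0, 0, 0]], "spin": [0, 0, 0, 0, 0, 0, 0, 0], "newtons": 45}}

```text
time: 27.95
tcp_pos: [0.5184, 0.1099, 0.0726]
ee_rot: [0.796, 0.605, -0.001, -0.0]
contact_force: [1.9, -0.7, 0.3]
gripper_width: 0.647
gripper_force: 0.0
```

```bash
python3 - <<'E'
from h import *
p=place(ST,[(.001,-.005,0)])[0];to(p[0],p[1],.072,ST[2])
E
```

```text
t 27.95 tcp [0.5184 0.1099 0.0726] ang -0.271 w 0.647 gf 0.0 F [ 1.9 -0.7  0.3] q7 -0.16 tilt [-0.002 -0.001]
 units before spin [0.01 0.04 0.01] spin -0.000 units after spin [0.01 0.04 0.01]
```

>>> {"method": "move_arm", "body": {"gripper": [0.6, 0.5, 0.45, 0.4, 0.35, 0.3, 0.3, 0.3], "offset": [[0, 0.04, 0], [0, 0, 0], [0, 0, 0], [0, 0, 0], [0, 0, 0], [0, 0, 0], [0, 0, 0], [0, 0, 0]], "spin": [0, 0, 0, 0, 0, 0, 0, 0], "newtons": 20}}

```text
time: 28.75
tcp_pos: [0.5202, 0.1101, 0.0742]
ee_rot: [0.796, 0.605, -0.0, -0.001]
contact_force: [-3.1, 0.2, 5.9]
gripper_width: 0.37
gripper_force: 20.0
```

```bash
python3 - <<'E'
from h import *
p=place(ST,[(.001,-.005,0)])[0];to(p[0],p[1],.072,ST[2])
E
```

```text
t 28.75 tcp [0.5202 0.1101 0.0742] ang -0.271 w 0.370 gf 20.0 F [-3.1  0.2  5.9] q7 -0.15 tilt [-0.002  0.001]
 units before spin [-0.    0.    0.04] spin -0.000 units after spin [-0.    0.    0.04]
```

The opening is 34.0 mm, exactly the shut gate plus the back plate. Firming up the squeeze.

>>> {"method": "move_arm", "body": {"gripper": [0.2, 0.1, 0, 0, 0, 0], "offset": [[0, 0, 0], [0, 0, 0], [0, 0, 0], [0, 0, 0], [0, 0, 0], [0, 0, 0]], "spin": [0, 0, 0, 0, 0, 0], "newtons": 45}}

```text
time: 29.35
tcp_pos: [0.5202, 0.1101, 0.0742]
ee_rot: [0.796, 0.605, -0.0, -0.001]
contact_force: [-2.3, -0.0, 6.3]
gripper_width: 0.368
gripper_force: 45.0
```

```bash
python3 - <<'E'
from h import *
from plant import eyes
to(.52,.11,.072,ST[2])
d={n:eyes.capture(n) for n in('side','wrist','top')}
rs=lambda a:cv2.resize(a,(400,300),interpolation=cv2.INTER_CUBIC)
W,S,T=[d[n]['pixels'] for n in('wrist','side','top')]
cv2.imwrite('pics/m9.png',np.hstack([rs(W),rs(S[90:210,140:300])]))
E
```

```text
t 29.35 tcp [0.5202 0.1101 0.0742] ang -0.271 w 0.368 gf 45.0 F [-2.3 -0.   6.3] q7 -0.15 tilt [-0.002  0.001]
 units before spin [-0.   -0.    0.04] spin -0.000 units after spin [-0.   -0.    0.04]
```

View pics/m9.png

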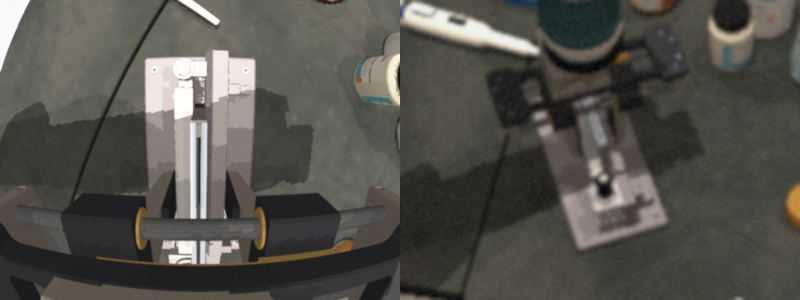

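The fingers pinch the gate and back plate at 45 N (wrist tile, (200,200)). The pin is in place at (604,190) in the side tile, and the glass is upright.

```bash
python3 -c "
from plant import ticket
print(ticket.job_done())"
```

```text
the job is handed in; nothing more can be done
None
```

The job is handed in at 29 s: the cassette is seated on the gasket, the gate shut and pinned with the collar on the upper lug, and the gripper still squeezing gate and back plate at 45 N; no verdict came back.

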